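# Switch on and zero the bean scale

## Task

The bean scale on the desk has its empty bowl on the pan: with the fingertips, lightly press the scale's large round key down until it stays in, and only then press its long bar key down and let it spring back up. Do not press the small round key, do not touch the pan or the bowl, and leave the other things on the desk where they are; nothing is to be picked up. Finish with the hand clear of everything.

Things in the scene. Friction and masses are not known exactly. Their poses are not given: they have to be found in the camera images.
- scale: White bench scale, 260 mm deep (its x), 230 mm wide (its y), 35 mm high, fixed; origin on the desk under its centre, z up. On its front edge (-x, towards the robot) a dark strip has three grey keys in a row, at x = -95 mm and y = -64, 0 and 64 mm, 13 mm proud; which key is in which place varies. A steel pan is behind.
- pan: Round steel weighing pan, 150 mm across, fixed to the scale 50 mm behind (+x of) the scale's centre; origin on its axis at the housing's top, pan surface 12 mm higher (47 mm above the desk). Not to be touched.
- key_round_top (a point): Centre of the top face of the large round key, a flat grey disc of 30 mm diameter, top 48 mm above the desk when out; moves with it. Same axes as the scale. The cap sits on a rubber cushion that gives up to 5 mm more (2.5 N per mm) besides the key's 6 mm travel: for a full press the face sinks about 7 to 9 mm.
- key_round (a joint): How far the large round key is pressed down: 0 out, 0.006 m fully in. It slides against about 2.5 N of friction, has no spring and stays where it is left; counts as in from 0.004 m. Over 25 N on a key is too hard.
- key_bar_top (a point): Centre of the top face of the long bar key, a grey bar 48 mm long (along the scale's y) and 18 mm wide, top 48 mm above the desk when up; moves with it. Same axes as the scale. The cap sits on a rubber cushion that gives up to 5 mm more (2.5 N per mm) besides the key's 6 mm travel: for a full press the face sinks about 7 to 9 mm.
- key_bar (a joint): How far the bar key is pressed down: 0 up, 0.006 m fully down. Spring: about 1 N to start, 4 N fully down; it springs back when let go. Counts as pressed from 0.003 m.
- key_small_top (a point): Centre of the top face of the small round key, a grey disc of 16 mm diameter, top 48 mm above the desk when up. Same axes as the scale. Not to be pressed.
- key_small (a joint): How far the small round key is pressed down: 0 up, 0.006 m fully down (spring, 1 to 4 N). Must stay up.
- bowl: Empty white plastic bowl, rim 112 mm across, 42 mm high, loose on the pan; origin at the centre of its underside.
- timer: White puck-shaped timer, 68 mm across, 26 mm high, with a grey 30 mm round button 6 mm high on top; loose on the desk to the right of the scale's front. Looks like the round key but is a bystander. Origin under its centre.
- mug: White mug, 80 mm across, 90 mm high, loose, left of the scale. Origin under its centre.
- tin: Steel tin with a paper label, 62 mm across, 80 mm high, loose, right of the scale. Origin under its centre.
- spoon: Steel spoon, 160 mm long (its x), lying loose on the desk in front of the scale. Origin on its underside near the middle.
- phone: Phone lying loose flat, 150 x 74 x 10 mm, to the right of the scale. Origin under its centre.
- notes: Block of pink note paper, 76 x 76 x 22 mm, loose, to the left of the scale. Origin under its centre.

How it is judged:
On the way, in this order (a step that is already met when the one before it is completed fails the run):
1. the large round key is pressed in (value of joint key_round above 0.004 m), for 0.1 s.
2. the bar key is pressed down, with the round key in (value of joint key_bar above 0.003 m and value of joint key_round above 0.004 m), for 0.05 s.
At the end, for the whole second after the job is handed in: The large round key is in (at least 4 of its 6 mm), the bar key and the small key are up (within 1 mm), the bowl stands upright and still on the pan within 8 mm of where it was, and the timer, mug, tin, spoon, phone and notes are within 15 mm of where they were (value of joint key_round above 0.004 m and value of joint each of key_bar, key_small below 0.001 m and distance of bowl from where it was at the start of the episode below 0.008 m and angle between bowl's own z axis and vertical below 0.1 rad and linear speed of bowl below 0.02 m/s and distance of each of timer, mug, tin, spoon, phone, notes from where it was at the start of the episode below 0.015 m); the robot touches nothing.
It fails at once if the small round key is pressed (1.5 mm or more) (value of joint key_small above 0.0015 m).
It fails at once if the bar key is pressed (1.5 mm or more) while the round key is not yet in (value of joint key_bar above 0.0015 m and value of joint key_round below 0.0035 m).
It fails at once if a key is pushed harder than 25 N (contact force between any of the fingers, the arm and key_round above 25 N or contact force between any of the fingers, the arm and key_bar above 25 N or contact force between any of the fingers, the arm and key_small above 25 N).
It fails at once if the pan or the bowl is touched (over 0.5 N) (contact force between any of the fingers, the arm and pan above 0.5 N or contact force between any of the fingers, the arm and bowl above 0.5 N).
It fails at once if the bowl is moved or lifted by 8 mm or more, or another thing on the desk by 15 mm or more (distance of bowl from where it was at the start of the episode above 0.008 m or distance of any of timer, mug, tin, spoon, phone, notes from where it was at the start of the episode above 0.015 m).
It also fails if it takes over 40 s, if anything falls off the work surface, if the arm or the gripper's body presses on something with over 40 N, if the wrist force passes 120 N, or if a joint passes its speed limit or range.

## Robot

A 6-joint arm with a two-finger parallel gripper is mounted at the origin on the work surface. World frame = base frame: x ahead of the robot, y to its left, z up, the work surface at z = 0. Lengths are in m, angles in rad, forces in N, time in s.
With the tool pointing down it reaches from about 0.375 to 0.825 m from the base axis. Payload 5.5 kg.
Tool frame: the origin (TCP) lies midway between the tips of the shut fingers; the grasp point (between the pads) lies 19 mm behind it (grip_depth is the distance from the TCP to the grasp point, in m); z points along the fingers, x is the direction in which the jaws open and shut, and the axes are right-handed (so a half turn about z gives the same grasp; the last joint's range is limited). The gripper opens to 85 mm and grips with 20 to 120 N. Pads are 22 mm wide; open, the fingers measure 114 mm over their backs; the gripper's body (76 mm by 85 mm) begins 54 mm behind the grasp point. The pads swing forward as they close: fully open they stand 13 mm farther back than shut.
Start: joints at [-1.112, 0.314, -0.047, 1.21, 0, 1.571], TCP at [0.266, -0.538, 0.205] pointing down, gripper open.
Joint ranges: [-2.67, 2.67], [-0.69, 1.73], [-1.03, 1.25], [-2.08, 2.16], [-1.42, 1.45], [-3.14, 3.14]. Speed limits (rad/s): [2.39, 2.39, 3.01, 3.14, 3.14, 3.14].

## Interface

Orientations are given as a unit quaternion [w, x, y, z].
In Python, from workcell import observe, capture, close_job, grip_depth gives the robot as it stands. The module is installed in compiled form; this text tells all that it offers.
- The arm moves only by the tool servo_tool, never from a script. Its argument "moves" is a list of rows, each an object with "offset": the shift along the tool's x, y, z in m, a list of three; "turn": the turn about the tool's z in rad; "grip": the opening in per cent of the stroke, from 0 (shut) to 100 (fully open). A call has exactly 8 rows; each row is the pose to reach, as a shift and turn from the pose commanded when the call began, along the tool's axes at that moment; what a row does not reach only later rows make up. A row lasts 1/10 s, in which the tool goes at most 50 mm and 8.59 degrees, less where a joint would pass 70% of its speed; a pose out of reach is approached as far as the arm can. A call with a gripper value outside its range is refused whole. The fingers move at their own pace and stop on an object; "force" is the grip in N (left out, the last holds). Time passes only in rows, so rows that repeat a pose let the fingers close, or fill a call up. It gives the time, the measured TCP pose, the force and the opening at its end, in the units of the state.
- observe(): the state, without advancing time (a new reading comes with each control period).
- capture(name): name is "scene" or "top" or "wrist"; returns a dict with "pixels" (384x512x3 uint8, red, green, blue), "mtx" (3x3 intrinsics, pixels), "D" ([k1, k2, p1, p2, k3] as OpenCV has them; the pictures are not rectified), "R" (3x3) and "t" (3): a world point X has camera coordinates R X + t; the wrist camera has in their place "hand_eye" (4x4, takes a point from camera to tool coordinates, whose origin is the TCP and whose axes are the tool frame's). Camera axes: x right, y down, z forward; pixel columns grow to the right and rows downward; lengths in m; the calibration is good to about 2 mm. A picture is of the moment at which its call begins: read the wrist's pose just before it. There is no depth.
- close_job(): hands the job in, once; it reports no verdict.
The state is a dict: "clock": time; "qpos": joint angles; "qd": joint speeds; "effort": joint torques, N m; "tool_pos": TCP position; "tcp_rot": TCP orientation; "contact_force": force on the tool from outside, world axes, zero at the start; "torque": the same for the moment, N m; "opening": finger opening in m.
Only numpy, scipy, OpenCV 4.12 (cv2) and the standard library are available. Lean on these libraries where they do the work, as an engineer would, in place of code of your own. Each camera call takes 0.05 s, during which the arm holds its last target.

## Working session

There is one attempt and no reset: what is moved stays moved. The work goes in short steps, Python scripts to look and compute and a tool call to move; the robot and the scene stay as the last step left them, time stands still between calls to the robot, and variables do not carry over. Pictures are saved under pics/ and viewed, and the job is handed in when it is done.

Besides the shell and the picture viewer there is one more tool, called after "Emit:" by a JSON object that holds its "fn" and its "kwargs", one argument or row to a line. servo_tool: Moves the arm, as the interface text tells. Its arguments: {"type":"object","properties":{"moves":{"type":"array","items":{"type":"object","properties":{"offset":{"type":"array","items":{"type":"number"}},"turn":{"type":"number"},"grip":{"type":"number"}}}},"force":{"type":"number"}},"required":["moves"]}

```bash
mkdir -p pics; python3 - <<'E'
from workcell import *
import cv2
s=observe();print(s)
for n in["scene","top"]:
    c=capture(n);cv2.imwrite(f"pics/{n}0.png",c["pixels"][:,:,::-1])
    import pickle;pickle.dump(c,open(n+".pkl","wb"));print(n,c["mtx"].tolist(),c["D"],c["R"],c["t"])
E
```

```text
{'clock': 0.0, 'qpos': array([-1.11201798e+00,  3.14201610e-01, -4.80844369e-02,  1.21021266e+00,
       -2.54843021e-05,  1.57082506e+00]), 'qd': array([-0.00254861, -0.00087255, -0.00077277,  0.00046444,  0.00068423,
        0.00135299]), 'effort': array([ 7.27325951e-04, -5.39595115e+01,  3.39748371e+01,  1.94042316e-02,
        1.21639368e-04,  5.47847080e-06]), 'tool_pos': array([ 0.26542396, -0.53739418,  0.2042469 ]), 'tcp_rot': array([-4.38426276e-04,  8.49360441e-01, -5.27812577e-01, -7.29706990e-04]), 'contact_force': array([ 0.80029832, -0.31242614,  0.75050399]), 'torque': array([-0.01516838,  0.02456049,  0.00920692]), 'opening': 0.08517712942343574}
scene [[411.29825050507276, 0.0, 257.9908156277827], [0.0, 411.29825050507276, 193.04935859807225], [0.0, 0.0, 1.0]] [-0.15335736  0.          0.          0.          0.        ] [[-0.3382973   0.94088487 -0.01704674]
 [ 0.5332853   0.17675578 -0.82726307]
 [-0.7753462  -0.28895164 -0.56155607]] [ 0.20608928 -0.29290631  1.86398224]
top [[367.3989783372329, 0.0, 255.09068685679483], [0.0, 367.3989783372329, 194.446141076678], [0.0, 0.0, 1.0]] [-0.0819459  0.         0.         0.         0.       ] [[-2.71550789e-03 -9.99762191e-01  2.16376506e-02]
 [-9.89088501e-01 -5.01937328e-04 -1.47321706e-01]
 [ 1.47297532e-01 -2.18016046e-02 -9.88851924e-01]] [-0.00376966  0.62344956  0.94866527]
```

View pics/scene0.png

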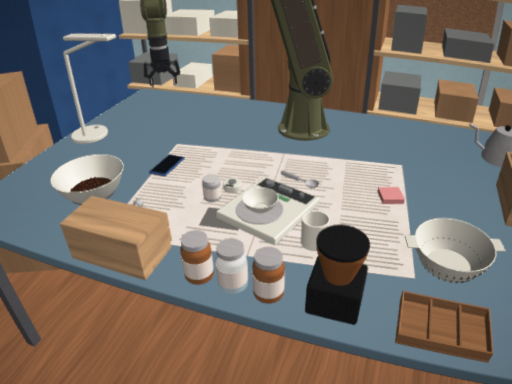

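View pics/top0.png

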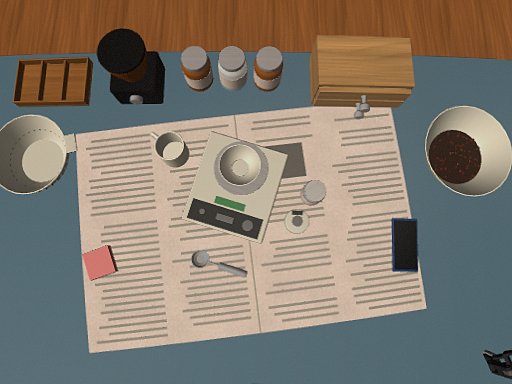

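The top view shows the scale near (235,190), with keys on the dark strip at about (205,211), (225,218) and (247,226). I'll zoom in on the strip.

```bash
python3 - <<'E'
import cv2,pickle,numpy as np
c=pickle.load(open("top.pkl","rb"));p=c["pixels"][:,:,::-1]
cv2.imwrite("pics/topz.png",cv2.resize(p[180:260,170:320],None,fx=5,fy=5,interpolation=cv2.INTER_CUBIC))
c=pickle.load(open("scene.pkl","rb"));p=c["pixels"][:,:,::-1]
cv2.imwrite("pics/scz.png",cv2.resize(p[160:250,190:340],None,fx=5,fy=5,interpolation=cv2.INTER_CUBIC))
E
```

```text
(no output)
```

View pics/topz.png

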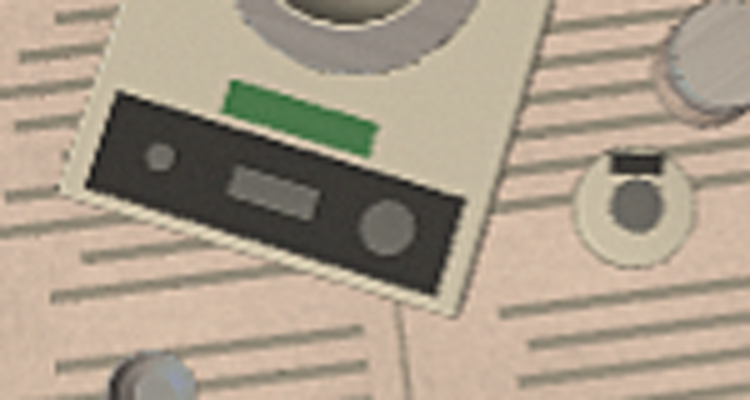

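View pics/scz.png

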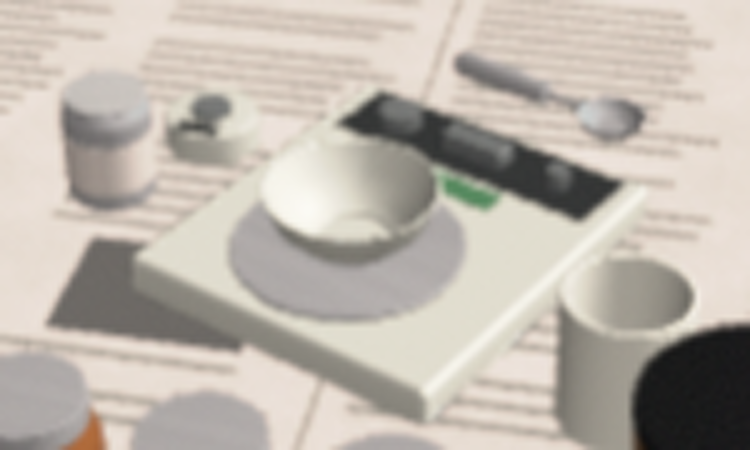

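The zoomed views show the small key at the left (160,157 in the zoom), the bar in the middle (272,193), and the large round key at the right (387,227). The timer is separate at (637,207). Next I'll measure the key positions.

```bash
cat > h.py <<'E'
import numpy as np,cv2
def ray(c,uv,R=None,t=None):
    R=c["R"] if R is None else R;t=c["t"] if t is None else t
    n=cv2.undistortPoints(np.array([[uv]],float),np.array(c["mtx"]),np.array(c["D"]))[0,0]
    return -R.T@t, R.T@np.array([n[0],n[1],1])
def onz(c,uv,z,R=None,t=None):
    o,d=ray(c,uv,R,t);return o+d*(z-o[2])/d[2]
def keys(p,roi,lo,hi,amin):
    g=cv2.cvtColor(p,cv2.COLOR_RGB2GRAY);x0,y0,x1,y1=roi
    f=4;z=cv2.resize(g[y0:y1,x0:x1],None,fx=f,fy=f,interpolation=cv2.INTER_CUBIC)
    m=cv2.inRange(z,0,hi); cs,_=cv2.findContours(m,cv2.RETR_EXTERNAL,cv2.CHAIN_APPROX_NONE)
    b=max(cs,key=cv2.contourArea);strip=cv2.minAreaRect(b)
    f2=np.zeros_like(m);cv2.drawContours(f2,[b],-1,255,-1);f2=cv2.erode(f2,np.ones((13,13)))
    k=cv2.bitwise_and(f2,cv2.inRange(z,lo,255))
    n,l,st,ce=cv2.connectedComponentsWithStats(k)
    q=lambda a:((np.array(a)+.5)/f-.5+[x0,y0])
    return q(strip[0]),q(cv2.boxPoints(strip)),[(int(st[i,4]),q(ce[i])) for i in range(1,n) if st[i,4]>amin]
E
python3 - <<'E'
from h import *;import pickle
c=pickle.load(open("top.pkl","rb"))
s,box,ks=keys(c["pixels"],(180,192,272,248),75,125,60)
print(s,onz(c,s,.035));print([onz(c,b,.035)[:2].round(4) for b in box])
P=[]
for a,k in ks: P.append(onz(c,k,.048));print(a,k.round(1),P[-1].round(4))
for i in range(len(P)-1):print(np.linalg.norm(P[i+1]-P[i]))
d=P[-1]-P[0];print(np.degrees(np.arctan2(d[1],d[0])))
cs=pickle.load(open("scene.pkl","rb"))
for X in P:
    q,_=cv2.projectPoints(X.reshape(1,3),cv2.Rodrigues(cs["R"])[0],cs["t"],cs["mtx"],cs["D"]);q=q.ravel();print(q,(q-[190,160])*5)
E
```

```text
[224.55615234 218.27847099] [0.55977247 0.07823978 0.035     ]
[array([0.5623, 0.1826]), array([0.6173, 0.1668]), array([ 0.5571, -0.026 ]), array([ 0.5029, -0.0089])]
421 [201.5 210.9] [0.5785 0.1394 0.048 ]
1859 [224.2 218.1] [0.5591 0.0785 0.048 ]
1576 [247.  225.1] [0.5404 0.0175 0.048 ]
0.06390931606052806
0.06384936010576057
-107.34182753205984
[300.86084993 193.20902835] [554.30424966 166.04514173]
[284.77883895 186.92998682] [473.89419474 134.64993409]
[269.31221188 181.01915648] [396.56105942 105.0957824 ]
```

The keys sit 64 mm apart as specified, and the scale's yaw is about -17.3°. The layout is small at +y, bar in the middle, round at -y. I'll move at the current height, shut the fingers and turn so that tool x lies along the bar.

Emit:
{"fn": "servo_tool", "kwargs": {
  "moves": [
    {"offset": [-0.025, -0.03, 0], "turn": -0.13, "grip": 0},
    {"offset": [-0.05, -0.065, 0], "turn": -0.27, "grip": 0},
    {"offset": [-0.075, -0.1, 0], "turn": -0.4, "grip": 0},
    {"offset": [-0.1, -0.13, 0], "turn": -0.54, "grip": 0},
    {"offset": [-0.125, -0.165, 0], "turn": -0.67, "grip": 0},
    {"offset": [-0.15, -0.195, 0], "turn": -0.8, "grip": 0},
    {"offset": [-0.175, -0.23, 0], "turn": -0.94, "grip": 0},
    {"offset": [-0.19, -0.25, 0], "turn": -1.07, "grip": 0}
  ]
}}

```text
clock: 0.9
tool_pos: [0.4063, -0.2543, 0.2049]
tcp_rot: [-0.0, 1.0, -0.017, -0.0]
contact_force: [0.5, -0.3, -0.3]
opening: 0.0001
```

```bash
cat > go.py <<'E'
import sys,numpy as np
from workcell import observe
from scipy.spatial.transform import Rotation as Ro
def rot(s): q=s["tcp_rot"];return Ro.from_quat([q[1],q[2],q[3],q[0]]).as_matrix()
if __name__=="__main__":
    s=observe();R=rot(s);T=np.array([float(a) for a in sys.argv[1:4]])
    yaw=np.radians(float(sys.argv[4])) if len(sys.argv)>4 else np.radians(72.66)
    a=np.arctan2(R[1,0],R[0,0]);print(s["clock"],"pos",s["tool_pos"].round(4),"F",s["contact_force"].round(2),"open",s["opening"],"q",s["qpos"].round(2))
    print("tilt",R[:,2].round(4),"offset",(R.T@(T-s["tool_pos"])).round(4),"turn",-((yaw-a+np.pi)%(2*np.pi)-np.pi))
E
python3 go.py .5404 .0175 .2
```

```text
0.9 pos [ 0.4063 -0.2543  0.2049] F [ 0.53 -0.26 -0.33] open 0.00012092454071959918 q [-0.56  0.09 -0.33  1.16  0.    1.05]
tilt [-1.e-04  9.e-04 -1.e+00] offset [ 0.1246 -0.2763  0.0051] turn -1.3027817324504039
```

Emit:
{"fn": "servo_tool", "kwargs": {
  "moves": [
    {"offset": [0.015, -0.035, 0], "turn": -0.14, "grip": 0},
    {"offset": [0.03, -0.07, 0], "turn": -0.28, "grip": 0},
    {"offset": [0.045, -0.105, 0], "turn": -0.42, "grip": 0},
    {"offset": [0.06, -0.14, 0], "turn": -0.56, "grip": 0},
    {"offset": [0.08, -0.175, 0], "turn": -0.7, "grip": 0},
    {"offset": [0.095, -0.21, 0], "turn": -0.84, "grip": 0},
    {"offset": [0.11, -0.245, 0], "turn": -0.98, "grip": 0},
    {"offset": [0.12, -0.265, 0], "turn": -1.1, "grip": 0}
  ]
}}

```text
clock: 1.7
tool_pos: [0.5373, 0.0054, 0.2047]
tcp_rot: [-0.0, 0.861, 0.508, -0.0]
contact_force: [0.3, -0.1, 0.2]
opening: 0.0001
```

```bash
python3 go.py .5404 .0175 .12
```

```text
1.7 pos [0.5373 0.0054 0.2047] F [ 0.26 -0.13  0.19] open 0.00014495313879556927 q [ 0.01  0.2  -0.2   1.17  0.    0.51]
tilt [-5.e-04  6.e-04 -1.e+00] offset [ 0.0121 -0.0031  0.0847] turn -0.20266131254735242
```

Emit:
{"fn": "servo_tool", "kwargs": {
  "moves": [
    {"offset": [0.006, -0.002, 0], "turn": -0.1, "grip": 0},
    {"offset": [0.012, -0.003, 0.01], "turn": -0.2, "grip": 0},
    {"offset": [0.012, -0.003, 0.02], "turn": -0.2, "grip": 0},
    {"offset": [0.012, -0.003, 0.035], "turn": -0.2, "grip": 0},
    {"offset": [0.012, -0.003, 0.045], "turn": -0.2, "grip": 0},
    {"offset": [0.012, -0.003, 0.05], "turn": -0.2, "grip": 0},
    {"offset": [0.012, -0.003, 0.05], "turn": -0.2, "grip": 0},
    {"offset": [0.012, -0.003, 0.05], "turn": -0.2, "grip": 0}
  ]
}}

```text
clock: 2.5
tool_pos: [0.5402, 0.0146, 0.1554]
tcp_rot: [0.0, 0.809, 0.588, 0.0]
contact_force: [-0.7, 0.5, 0.3]
opening: -0.0
```

```bash
python3 go.py .5404 .0175 .06; python3 - <<'E'
from workcell import *;import cv2,pickle
s=observe();c=capture("wrist");pickle.dump((s,c),open("w.pkl","wb"));print(c["hand_eye"])
cv2.imwrite("pics/w1.png",c["pixels"][:,:,::-1])
t=capture("top");pickle.dump(t,open("top2.pkl","wb"));cv2.imwrite("pics/top2.png",cv2.resize(t["pixels"][170:260,170:320,::-1],None,fx=5,fy=5,interpolation=cv2.INTER_CUBIC))
E
```

```text
2.5 pos [0.5402 0.0146 0.1554] F [-0.71  0.48  0.34] open -5.250977203894798e-06 q [ 0.03  0.23 -0.28  1.07 -0.    0.34]
tilt [ 3.e-04  0.e+00 -1.e+00] offset [ 0.0028 -0.0007  0.0954] turn -0.010929545520764528
[[ 9.99999766e-01  6.37992659e-04  2.48388902e-04 -1.62890698e-03]
 [-6.81852262e-04  9.60777439e-01  2.77319759e-01 -7.07415761e-02]
 [-6.17184826e-05 -2.77319863e-01  9.60777648e-01 -1.67457293e-01]
 [ 0.00000000e+00  0.00000000e+00  0.00000000e+00  1.00000000e+00]]
```

View pics/w1.png

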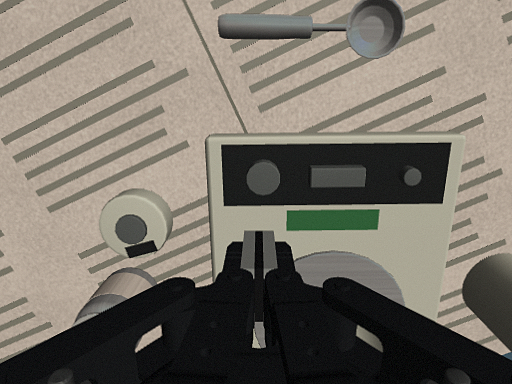

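View pics/top2.png

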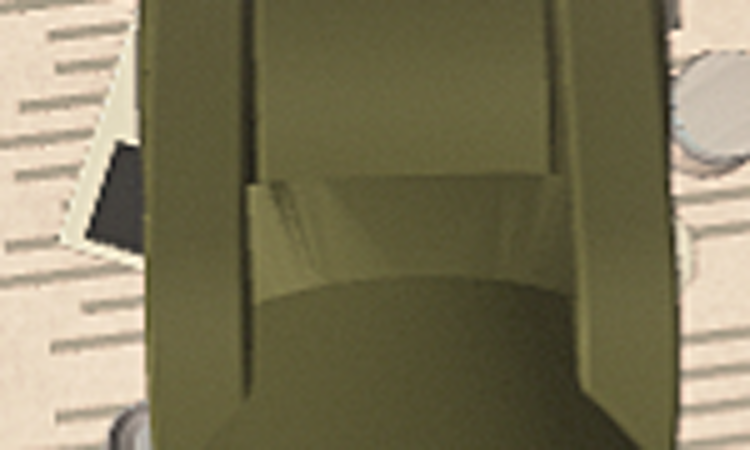

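The wrist view shows the strip from (222,143) to (450,205): round key at (263,177), bar at (338,177), small key at (412,176). The fingers are shut and centred at about x=260. The top view is covered by the arm. Next I'll cross-check the positions from the wrist picture.

```bash
python3 - <<'E'
from h import *;import pickle
from go import rot
s,c=pickle.load(open("w.pkl","rb"))
W=np.eye(4);W[:3,:3]=rot(s);W[:3,3]=s["tool_pos"];M=W@c["hand_eye"];R=M[:3,:3].T;t=-R@M[:3,3]
st,box,ks=keys(c["pixels"],(200,128,475,215),72,70,200)
print(box)
P=[]
for a,k in sorted(ks,key=lambda z:z[1][0]): P.append(onz(c,k,.048,R,t));print(a,k.round(1),P[-1].round(4))
for i in range(len(P)-1):print(np.linalg.norm(P[i+1]-P[i]))
d=P[-1]-P[0];print(np.degrees(np.arctan2(d[1],d[0])))
E
```

```text
[[220.83753777 144.62947083]
 [450.86172485 141.97331238]
 [451.56361389 202.75735474]
 [221.53942871 205.41351318]]
13496 [263.1 177.8] [0.5398 0.0172 0.048 ]
15756 [338.2 176.7] [0.5585 0.078  0.048 ]
3284 [412.5 176.4] [0.5777 0.1384 0.048 ]
0.0636295013748623
0.06335720411342831
72.63933984959178
```

The two cameras agree to within 1 mm. I'll go down to about 8 mm above the round key.

Emit:
{"fn": "servo_tool", "kwargs": {
  "moves": [
    {"offset": [0.002, -0.0005, 0.01], "turn": -0.01, "grip": 0},
    {"offset": [0.0025, -0.0005, 0.03], "turn": -0.01, "grip": 0},
    {"offset": [0.0025, -0.0005, 0.05], "turn": -0.01, "grip": 0},
    {"offset": [0.0025, -0.0005, 0.07], "turn": -0.01, "grip": 0},
    {"offset": [0.0025, -0.0005, 0.085], "turn": -0.01, "grip": 0},
    {"offset": [0.0025, -0.0005, 0.095], "turn": -0.01, "grip": 0},
    {"offset": [0.0025, -0.0005, 0.098], "turn": -0.01, "grip": 0},
    {"offset": [0.0025, -0.0005, 0.098], "turn": -0.01, "grip": 0}
  ]
}}

```text
clock: 3.4
tool_pos: [0.5402, 0.0174, 0.0569]
tcp_rot: [-0.0, 0.806, 0.592, -0.0]
contact_force: [-0.5, -0.7, -0.6]
opening: 0.0001
```

```bash
python3 go.py .540 .0173 .048;  python3 - <<'E'
from workcell import *;import cv2
c=capture("wrist")
cv2.imwrite("pics/w2.png",c["pixels"][:,:,::-1])
E
```

```text
3.4 pos [0.5402 0.0174 0.0569] F [-0.55 -0.73 -0.63] open 0.0001236269268565044 q [ 0.03  0.31 -0.41  0.85  0.    0.33]
tilt [-4.e-04 -0.e+00 -1.e+00] offset [-0.0001 -0.0002  0.0089] turn -2.6398065765764755e-05
```

View pics/w2.png

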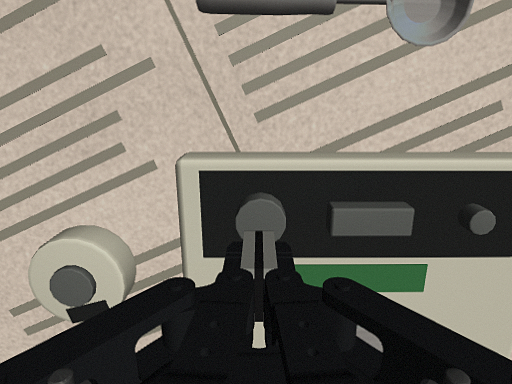

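The fingertips are right over the round key at (262,215). I'll press slowly to a sink of about 7 mm.

Emit:
{"fn": "servo_tool", "kwargs": {
  "moves": [
    {"offset": [0, 0, 0.004], "turn": 0, "grip": 0},
    {"offset": [0, 0, 0.008], "turn": 0, "grip": 0},
    {"offset": [0, 0, 0.01], "turn": 0, "grip": 0},
    {"offset": [0, 0, 0.012], "turn": 0, "grip": 0},
    {"offset": [0, 0, 0.014], "turn": 0, "grip": 0},
    {"offset": [0, 0, 0.016], "turn": 0, "grip": 0},
    {"offset": [0, 0, 0.016], "turn": 0, "grip": 0},
    {"offset": [0, 0, 0.016], "turn": 0, "grip": 0}
  ]
}}

```text
clock: 4.25
tool_pos: [0.5403, 0.0173, 0.0411]
tcp_rot: [-0.0, 0.806, 0.592, -0.0]
contact_force: [-0.2, -0.1, -0.2]
opening: 0.0
```

```bash
python3 go.py .540 .0173 .040
```

```text
4.25 pos [0.5403 0.0173 0.0411] F [-0.18 -0.1  -0.16] open 4.2763781339574546e-05 q [ 0.03  0.33 -0.43  0.82 -0.    0.33]
tilt [-1.e-04 -0.e+00 -1.e+00] offset [-0.0001 -0.0003  0.0011] turn -0.00016427311556421742
```

The wrist force shows no clear contact, so I'll look.

```bash
python3 - <<'E'
from workcell import *;import cv2
c=capture("wrist")
cv2.imwrite("pics/w3.png",cv2.resize(c["pixels"][120:300,160:520,::-1],None,fx=2.2,fy=2.2))
c=capture("scene")
cv2.imwrite("pics/s3.png",cv2.resize(c["pixels"][140:230,210:340,::-1],None,fx=6,fy=6,interpolation=cv2.INTER_CUBIC))
for i in range(4): print(observe()["contact_force"],observe()["tool_pos"])
E
```

```text
[0.31805009 1.08604226 0.09182935] [0.5404228  0.01732628 0.04120278]
[0.31805009 1.08604226 0.09182935] [0.5404228  0.01732628 0.04120278]
[0.31805009 1.08604226 0.09182935] [0.5404228  0.01732628 0.04120278]
[0.31805009 1.08604226 0.09182935] [0.5404228  0.01732628 0.04120278]
```

View pics/w3.png

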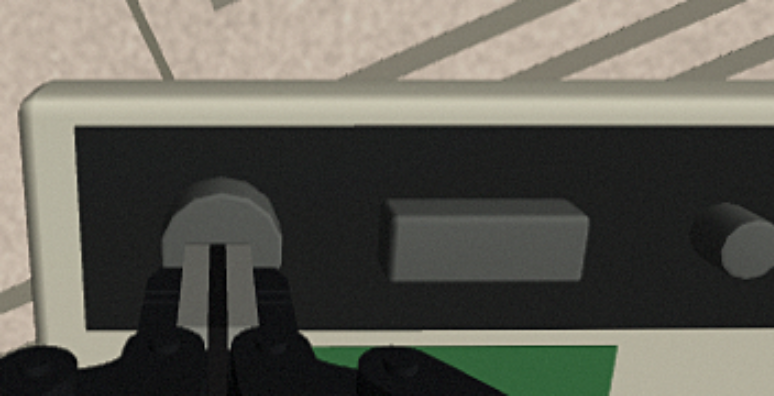

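View pics/s3.png

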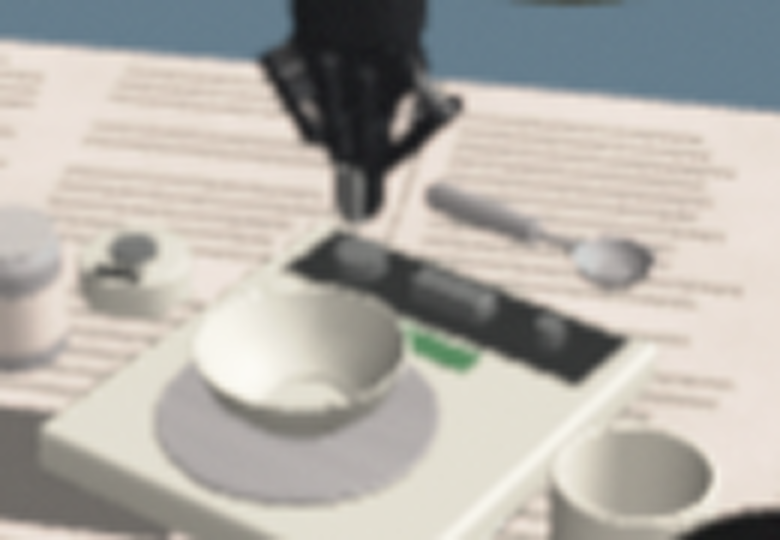

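```bash
python3 - <<'E'
from h import *;import pickle
from workcell import *
from go import rot
s=observe();cs=pickle.load(open("scene.pkl","rb"));_,w=pickle.load(open("w.pkl","rb"))
def pr(c,X,R,t): return cv2.projectPoints(np.array(X,float).reshape(1,3),cv2.Rodrigues(R)[0],t,c["mtx"],c["D"])[0].ravel()
for dz in(0,.01,.02,.03):
    q=pr(cs,s["tool_pos"]+[0,0,dz],cs["R"],cs["t"]);print("scene",dz,q,(q-[210,140])*6)
H=np.linalg.inv(w["hand_eye"])
for p in([0,0,0],[0,-.011,0],[0,.011,0],[0,0,-.019],[0,-.011,-.019],[0,0,-.01]):
    q=pr(w,p,H[:3,:3],H[:3,3]);print(p,q,(q-[160,120])*2.2)
for n,X in(("scale front-right corner",[-.13,-.115,.035]),("front-left",[-.13,.115,.035]),("round",[-.095,-.064,.048])):
    th=np.radians(-17.34);Rz=np.array([[np.cos(th),-np.sin(th)],[np.sin(th),np.cos(th)]])
    o=np.array([.5588,.0782])-Rz@[-.095,0];Y=np.r_[Rz@X[:2]+o,X[2]];q=pr(cs,Y,cs["R"],cs["t"]);print(n,Y,q,(q-[210,140])*6)
E
```

```text
scene 0 [269.27087595 182.67935043] [355.6252557  256.07610259]
scene 0.01 [269.26550937 180.22819056] [355.59305623 241.36914339]
scene 0.02 [269.25997602 177.75786945] [355.5598561 226.5472167]
scene 0.03 [269.25427254 175.26824479] [355.52563525 211.60946875]
[0, 0, 0] [261.42997016 228.7329422 ] [223.14593435 239.21247284]
[0, -0.011, 0] [261.49459842 209.52226203] [223.28811652 196.94897646]
[0, 0.011, 0] [261.36720114 247.29211244] [223.00784251 280.04264737]
[0, 0, -0.019] [261.75868943 244.05478823] [223.86911676 272.9205341 ]
[0, -0.011, -0.019] [261.8373967  222.94579348] [224.04227274 226.48074565]
[0, 0, -0.01] [261.59427336 236.39035794] [223.5074014  256.05878748]
scale front-right corner [ 0.49111589 -0.02114214  0.035     ] [263.43439558 175.22989087] [320.60637345 211.37934521]
front-left [0.5596654  0.19840504 0.035     ] [319.43468677 196.58450196] [656.60812063 339.50701176]
round [0.53972535 0.01710861 0.048     ] [269.27146119 180.9011083 ] [355.62876714 245.40664982]
```

The reported TCP projects about 5 px below the fingertip I can see in the scene view. The tip seems roughly 20 mm higher than the nominal TCP. I'll measure both the key and tip heights before going on.

```bash
python3 - <<'E'
from h import *;import pickle
from workcell import *
from go import rot
s=observe();w=capture("wrist");s2=observe();sc=capture("scene");pickle.dump((s,w,sc),open("w3.pkl","wb"))
cv2.imwrite("pics/w4.png",cv2.resize(w["pixels"][160:340,200:320,::-1],None,fx=3.3,fy=3.3,interpolation=cv2.INTER_CUBIC))
print(s["tool_pos"],s2["tool_pos"],s["opening"])
g=cv2.cvtColor(w["pixels"],cv2.COLOR_RGB2GRAY)
for r in (215,220,225,230,235): print(r,g[r,330:512:4])
cv2.imwrite("pics/w5.png",cv2.resize(w["pixels"][150:300,312:512,::-1],None,fx=4,fy=4,interpolation=cv2.INTER_CUBIC))
E
```

```text
[0.5404228  0.01732628 0.04120278] [0.54041088 0.01727351 0.04121099] -9.701151285765943e-05
215 [26 22 45 62 62 64 59 63 64 60 63 65 63 62 61 63 58 60 64 61 63 61 59 58
 27 28 25 29 30 30 31 32 28 26 29 28 31 29 32 38 46 57 71 26 29 32]
220 [32 27 50 90 93 91 91 93 90 92 94 94 94 90 91 92 89 93 93 89 95 91 92 90
 96 31 27 29 30 26 28 29 25 29 27 33 29 23 23 27 32 43 51 80 90 36]
225 [33 24 40 85 89 85 83 85 86 83 85 85 84 83 81 83 84 82 82 86 83 86 84 81
 83 32 34 32 31 31 28 31 31 26 29 33 18 20 28 22 30 88 85 85 85 85]
230 [29 22 44 85 86 85 80 84 84 85 85 84 82 80 84 86 81 83 82 80 80 82 84 86
 48 27 28 24 26 35 30 31 29 33 33 30 25 24 23 25 83 82 86 86 87 84]
235 [29 21 51 84 85 83 83 82 84 81 84 85 83 85 79 82 80 83 83 81 80 86 84 79
 24 29 29 31 27 31 27 31 27 29 32 31 28 25 27 26 84 83 81 82 84 83]
```

View pics/w4.png

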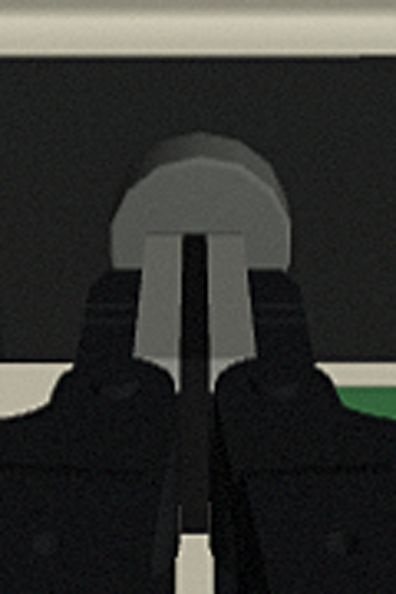

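View pics/w5.png

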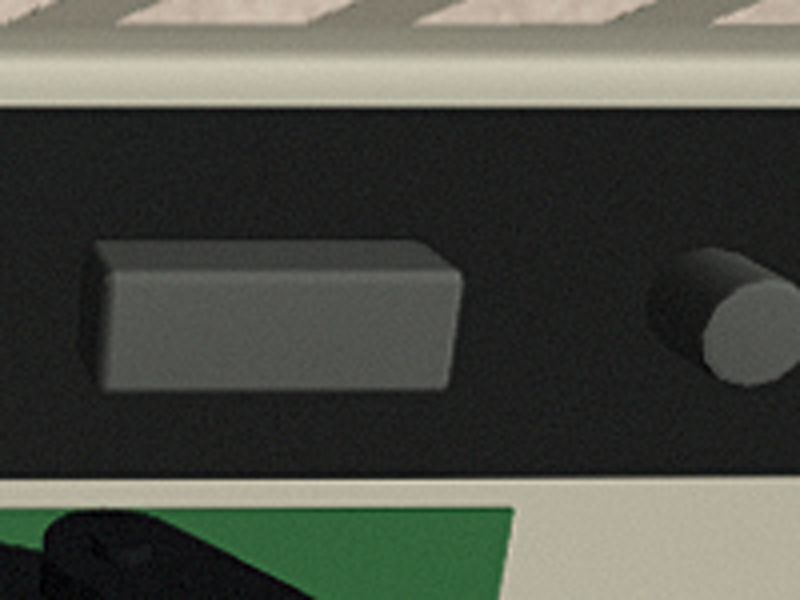

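```bash
python3 - <<'E'
from h import *;import pickle
from go import rot
s,c,sc=pickle.load(open("w3.pkl","rb"))
W=np.eye(4);W[:3,:3]=rot(s);W[:3,3]=s["tool_pos"];M=W@c["hand_eye"];R=M[:3,:3].T;t=-R@M[:3,3]
print("cam",M[:3,3])
A,B,C,D=[(338.75,217.5),(427.25,217.5),(337.75,247.25),(423.75,247.25)]
S=(500,233.25)
for z in(.03,.035,.04,.044,.048,.052):
    f=lambda p:onz(c,p,z,R,t)
    n=np.linalg.norm;ctr=(f(A)+f(B)+f(C)+f(D))/4
    print(z,n(f(A)-f(B)).round(4),n(f(C)-f(D)).round(4),"w",n(f(A)-f(C)).round(4),"sp",n(ctr-f(S)).round(4),ctr.round(4))
# tip triangulation: front edge of tips in wrist
def mid(o1,d1,o2,d2):
    k=np.linalg.lstsq(np.c_[d1,-d2],o2-o1,rcond=None)[0];a=o1+k[0]*d1;b=o2+k[1]*d2;return a,b
a,b=mid(*ray(c,(200+196/3.3,160+235/3.3),R,t),*ray(sc,(269.7,176.7)));print("tip",a,b)
cv2.imwrite("pics/s4.png",cv2.resize(sc["pixels"][150:210,240:320,::-1],None,fx=9,fy=9,interpolation=cv2.INTER_CUBIC))
E
```

```text
cam [0.47236851 0.03686804 0.20864864]
0.03 0.0509 0.0508 w 0.0187 sp 0.0695 [0.5681 0.082  0.03  ]
0.035 0.0495 0.0494 w 0.0181 sp 0.0676 [0.5654 0.0808 0.035 ]
0.04 0.048 0.048 w 0.0176 sp 0.0657 [0.5628 0.0795 0.04  ]
0.044 0.0469 0.0468 w 0.0172 sp 0.0641 [0.5606 0.0785 0.044 ]
0.048 0.0458 0.0457 w 0.0168 sp 0.0625 [0.5585 0.0775 0.048 ]
0.052 0.0446 0.0446 w 0.0164 sp 0.061 [0.5563 0.0765 0.052 ]
tip [0.5333058  0.01833584 0.06097031] [0.53363892 0.01665279 0.06131898]
```

View pics/s4.png

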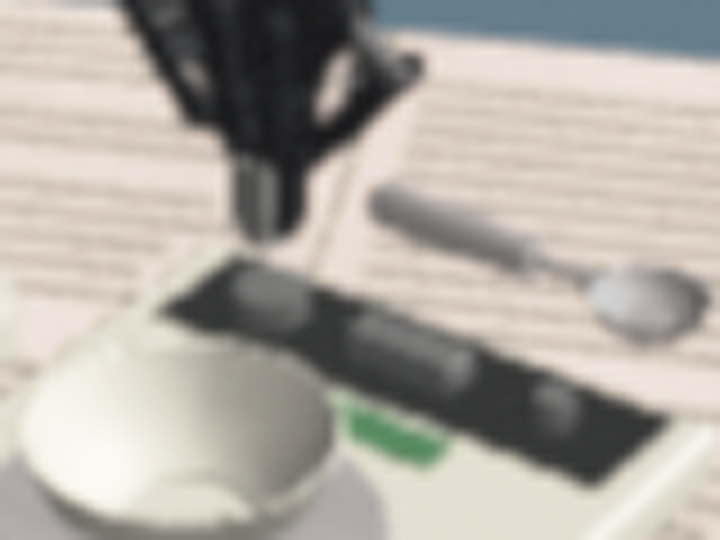

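The visible tips are about 20 mm or more above the reported TCP, while the key tops are near the expected height. The true contact height is therefore uncertain, so I'll descend in small steps and watch the force. The cushion gives 2.5 N/mm, so steps of a few mm are safe.

Emit:
{"fn": "servo_tool", "kwargs": {
  "moves": [
    {"offset": [0, 0, 0.002], "turn": 0, "grip": 0},
    {"offset": [0, 0, 0.004], "turn": 0, "grip": 0},
    {"offset": [0, 0, 0.006], "turn": 0, "grip": 0},
    {"offset": [0, 0, 0.008], "turn": 0, "grip": 0},
    {"offset": [0, 0, 0.008], "turn": 0, "grip": 0},
    {"offset": [0, 0, 0.008], "turn": 0, "grip": 0},
    {"offset": [0, 0, 0.008], "turn": 0, "grip": 0},
    {"offset": [0, 0, 0.008], "turn": 0, "grip": 0}
  ]
}}

```text
clock: 5.25
tool_pos: [0.5404, 0.0173, 0.0332]
tcp_rot: [0.0, 0.806, 0.592, 0.0]
contact_force: [-0.5, -0.1, -1.0]
opening: -0.0001
```

```bash
cat > look.py <<'E'
import sys,cv2,pickle
from workcell import *
n=sys.argv[1];s=observe();print(s["clock"],s["tool_pos"].round(4),s["contact_force"].round(2))
w=capture("wrist");sc=capture("scene");pickle.dump((s,w,sc),open(n+".pkl","wb"))
a=cv2.resize(w["pixels"][150:300,200:390,::-1],None,fx=3,fy=3,interpolation=cv2.INTER_CUBIC)
b=cv2.resize(sc["pixels"][150:210,245:310,::-1],(487,450),interpolation=cv2.INTER_CUBIC)
import numpy as np
o=np.hstack([a,b]);o=cv2.resize(o,None,fx=.75,fy=.75);cv2.imwrite(f"pics/{n}.png",o);print(o.shape)
print(observe()["contact_force"].round(2))
E
python3 look.py a1
```

```text
5.25 [0.5404 0.0173 0.0332] [-0.47 -0.15 -0.97]
(338, 793, 3)
[ 0.1  -0.22  0.41]
```

View pics/a1.png

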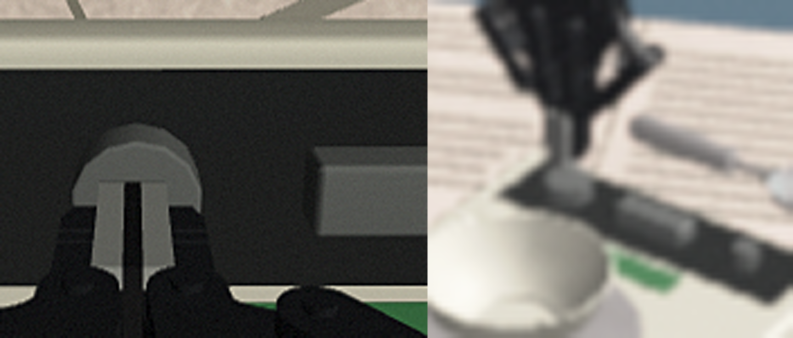

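The left half shows the tips at (132,182) over the round key, which is still fully proud. The right half shows the tip at (563,165), just above the key. I'll keep going.

Emit:
{"fn": "servo_tool", "kwargs": {
  "moves": [
    {"offset": [0, 0, 0.001], "turn": 0, "grip": 0},
    {"offset": [0, 0, 0.002], "turn": 0, "grip": 0},
    {"offset": [0, 0, 0.003], "turn": 0, "grip": 0},
    {"offset": [0, 0, 0.004], "turn": 0, "grip": 0},
    {"offset": [0, 0, 0.005], "turn": 0, "grip": 0},
    {"offset": [0, 0, 0.005], "turn": 0, "grip": 0},
    {"offset": [0, 0, 0.005], "turn": 0, "grip": 0},
    {"offset": [0, 0, 0.005], "turn": 0, "grip": 0}
  ]
}}

```text
clock: 6.15
tool_pos: [0.5404, 0.0173, 0.0282]
tcp_rot: [0.0, 0.806, 0.592, 0.0]
contact_force: [-0.5, -0.1, -0.5]
opening: -0.0001
```

```bash
python3 look.py a2
```

```text
6.15 [0.5404 0.0173 0.0282] [-0.53 -0.13 -0.49]
(338, 793, 3)
[ 0.18  0.07 -0.06]
```

View pics/a2.png

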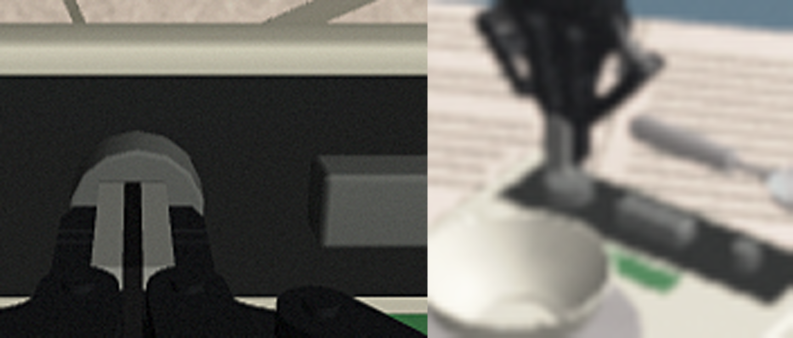

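There is still no contact. The key is getting larger in the wrist view with its full height visible. Continuing.

Emit:
{"fn": "servo_tool", "kwargs": {
  "moves": [
    {"offset": [0, 0, 0.001], "turn": 0, "grip": 0},
    {"offset": [0, 0, 0.002], "turn": 0, "grip": 0},
    {"offset": [0, 0, 0.003], "turn": 0, "grip": 0},
    {"offset": [0, 0, 0.004], "turn": 0, "grip": 0},
    {"offset": [0, 0, 0.005], "turn": 0, "grip": 0},
    {"offset": [0, 0, 0.005], "turn": 0, "grip": 0},
    {"offset": [0, 0, 0.005], "turn": 0, "grip": 0},
    {"offset": [0, 0, 0.005], "turn": 0, "grip": 0}
  ]
}}

```text
clock: 7.05
tool_pos: [0.5404, 0.0173, 0.0232]
tcp_rot: [0.0, 0.806, 0.592, 0.0]
contact_force: [-0.3, -1.0, -0.4]
opening: 0.0001
```

```bash
python3 look.py a3
```

```text
7.05 [0.5404 0.0173 0.0232] [-0.28 -1.04 -0.45]
(338, 793, 3)
[ 0.49 -0.27  0.31]
```

View pics/a3.png

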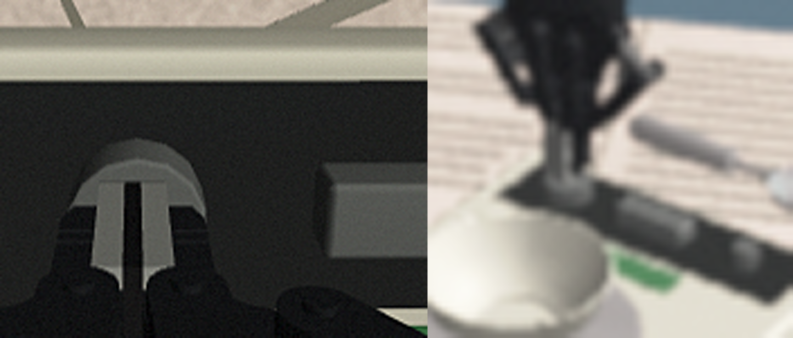

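Still no contact, but the tip now sits close to the key's top face, so I'll take smaller steps.

Emit:
{"fn": "servo_tool", "kwargs": {
  "moves": [
    {"offset": [0, 0, 0.001], "turn": 0, "grip": 0},
    {"offset": [0, 0, 0.002], "turn": 0, "grip": 0},
    {"offset": [0, 0, 0.003], "turn": 0, "grip": 0},
    {"offset": [0, 0, 0.004], "turn": 0, "grip": 0},
    {"offset": [0, 0, 0.004], "turn": 0, "grip": 0},
    {"offset": [0, 0, 0.004], "turn": 0, "grip": 0},
    {"offset": [0, 0, 0.004], "turn": 0, "grip": 0},
    {"offset": [0, 0, 0.004], "turn": 0, "grip": 0}
  ]
}}

```text
clock: 7.95
tool_pos: [0.5404, 0.0173, 0.0192]
tcp_rot: [0.0, 0.806, 0.592, 0.0]
contact_force: [0.7, -0.1, 1.2]
opening: 0.0002
```

```bash
python3 look.py a4
```

```text
7.95 [0.5404 0.0173 0.0192] [ 0.69 -0.14  1.23]
(338, 793, 3)
[ 0.4  -0.13  1.78]
```

View pics/a4.png

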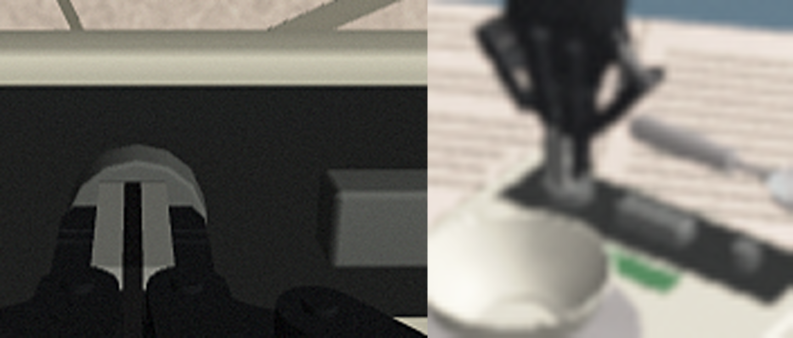

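Contact: about +1.5 N at z=0.0192, so the face starts near z≈0.0198. Pressing about 6 mm further.

Emit:
{"fn": "servo_tool", "kwargs": {
  "moves": [
    {"offset": [0, 0, 0.001], "turn": 0, "grip": 0},
    {"offset": [0, 0, 0.002], "turn": 0, "grip": 0},
    {"offset": [0, 0, 0.003], "turn": 0, "grip": 0},
    {"offset": [0, 0, 0.004], "turn": 0, "grip": 0},
    {"offset": [0, 0, 0.005], "turn": 0, "grip": 0},
    {"offset": [0, 0, 0.006], "turn": 0, "grip": 0},
    {"offset": [0, 0, 0.006], "turn": 0, "grip": 0},
    {"offset": [0, 0, 0.006], "turn": 0, "grip": 0}
  ]
}}

```text
clock: 8.85
tool_pos: [0.5405, 0.0173, 0.0134]
tcp_rot: [0.0, 0.806, 0.592, 0.0]
contact_force: [-0.2, 0.0, 6.4]
opening: 0.0
```

```bash
python3 look.py a5
```

```text
8.85 [0.5405 0.0173 0.0134] [-0.15  0.02  6.4 ]
(338, 793, 3)
[-1.63 -0.7   6.02]
```

View pics/a5.png

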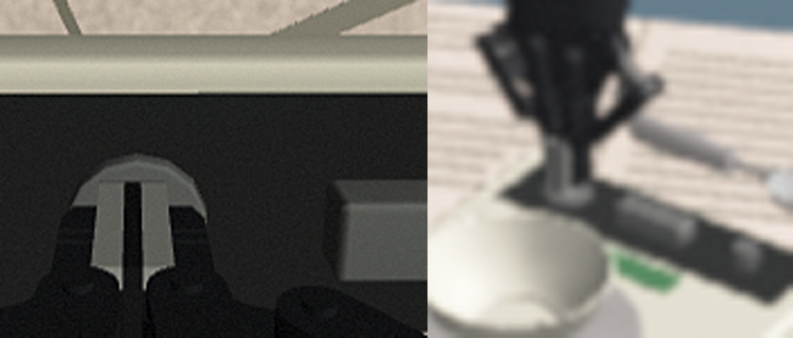

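The force of 6.2 N is well over the 2.5 N friction and the key's side wall has nearly vanished, so the key is at its stop. I'll lift and check.

Emit:
{"fn": "servo_tool", "kwargs": {
  "moves": [
    {"offset": [0, 0, -0.002], "turn": 0, "grip": 0},
    {"offset": [0, 0, -0.006], "turn": 0, "grip": 0},
    {"offset": [0, 0, -0.012], "turn": 0, "grip": 0},
    {"offset": [0, 0, -0.02], "turn": 0, "grip": 0},
    {"offset": [0, 0, -0.026], "turn": 0, "grip": 0},
    {"offset": [0, 0, -0.03], "turn": 0, "grip": 0},
    {"offset": [0, 0, -0.03], "turn": 0, "grip": 0},
    {"offset": [0, 0, -0.03], "turn": 0, "grip": 0}
  ]
}}

```text
clock: 9.75
tool_pos: [0.5403, 0.0173, 0.0432]
tcp_rot: [0.0, 0.806, 0.592, 0.0]
contact_force: [0.2, 0.0, -0.5]
opening: 0.0002
```

```bash
python3 look.py a6; python3 go.py .5588 .0783 .043
```

```text
9.75 [0.5403 0.0173 0.0432] [ 0.15  0.04 -0.46]
(338, 793, 3)
[-0.36 -1.21 -0.41]
9.85 pos [0.54   0.0173 0.0428] F [-0.36 -1.21 -0.41] open 0.00010865561769572372 q [ 0.03  0.32 -0.43  0.82 -0.    0.33]
tilt [-5.e-04 -1.e-04 -1.e+00] offset [ 0.0639 -0.0003 -0.0002] turn -0.0001951127408581499
```

View pics/a6.png

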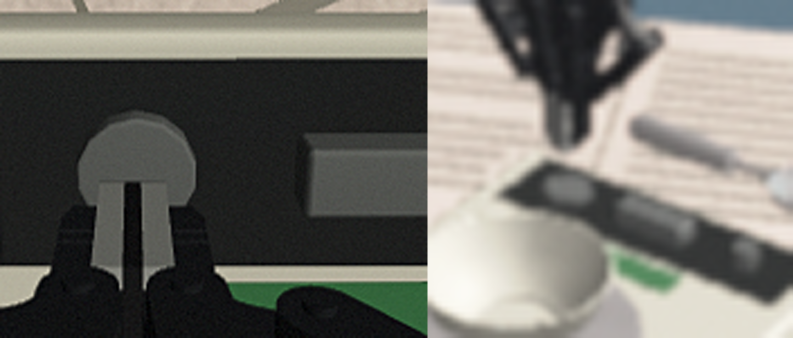

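The round key stayed in. Its side wall is about 8 px now, against 18 to 20 px before, so roughly 6 to 7 mm remains proud. Now I'll shift 64 mm along tool x to the bar.

Emit:
{"fn": "servo_tool", "kwargs": {
  "moves": [
    {"offset": [0.012, 0, 0], "turn": 0, "grip": 0},
    {"offset": [0.028, 0, 0], "turn": 0, "grip": 0},
    {"offset": [0.044, 0, 0], "turn": 0, "grip": 0},
    {"offset": [0.058, 0, 0], "turn": 0, "grip": 0},
    {"offset": [0.064, 0, 0], "turn": 0, "grip": 0},
    {"offset": [0.064, 0, 0.005], "turn": 0, "grip": 0},
    {"offset": [0.064, 0, 0.01], "turn": 0, "grip": 0},
    {"offset": [0.064, 0, 0.01], "turn": 0, "grip": 0}
  ]
}}

```text
clock: 10.65
tool_pos: [0.5582, 0.0779, 0.0319]
tcp_rot: [-0.0, 0.806, 0.592, -0.001]
contact_force: [-0.5, 0.1, -0.6]
opening: 0.0001
```

```bash
python3 look.py b1; python3 go.py .5588 .0783 .02
```

```text
10.65 [0.5582 0.0779 0.0319] [-0.5   0.12 -0.6 ]
(338, 793, 3)
[ 0.13  0.35 -0.12]
10.75 pos [0.5588 0.0778 0.0327] F [ 0.13  0.35 -0.12] open 0.00022475670926318649 q [ 0.14  0.38 -0.38  0.82 -0.    0.44]
tilt [-9.e-04 -2.e-04 -1.e+00] offset [ 0.0005 -0.0002  0.0127] turn -0.0009021124264174674
```

View pics/b1.png

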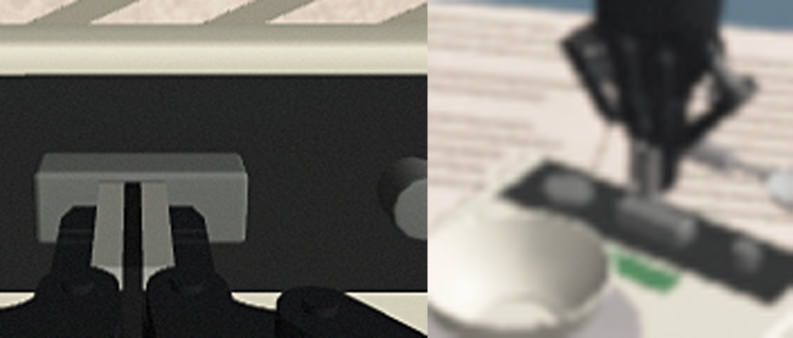

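The tips are at (132,182), centred on the bar, whose face spans x=35 to 248. The small key at (415,205) is well clear. Pressing the bar.

Emit:
{"fn": "servo_tool", "kwargs": {
  "moves": [
    {"offset": [0.0005, 0, 0.004], "turn": 0, "grip": 0},
    {"offset": [0.0005, 0, 0.008], "turn": 0, "grip": 0},
    {"offset": [0.0005, 0, 0.01], "turn": 0, "grip": 0},
    {"offset": [0.0005, 0, 0.012], "turn": 0, "grip": 0},
    {"offset": [0.0005, 0, 0.014], "turn": 0, "grip": 0},
    {"offset": [0.0005, 0, 0.016], "turn": 0, "grip": 0},
    {"offset": [0.0005, 0, 0.0175], "turn": 0, "grip": 0},
    {"offset": [0.0005, 0, 0.0175], "turn": 0, "grip": 0}
  ]
}}

```text
clock: 11.55
tool_pos: [0.5594, 0.0787, 0.0156]
tcp_rot: [0.0, 0.806, 0.592, -0.0]
contact_force: [-1.7, -1.3, 4.1]
opening: -0.0
```

```bash
python3 look.py b2
```

```text
11.55 [0.5594 0.0787 0.0156] [-1.73 -1.34  4.11]
(338, 793, 3)
[-1.84 -1.41  2.81]
```

View pics/b2.png

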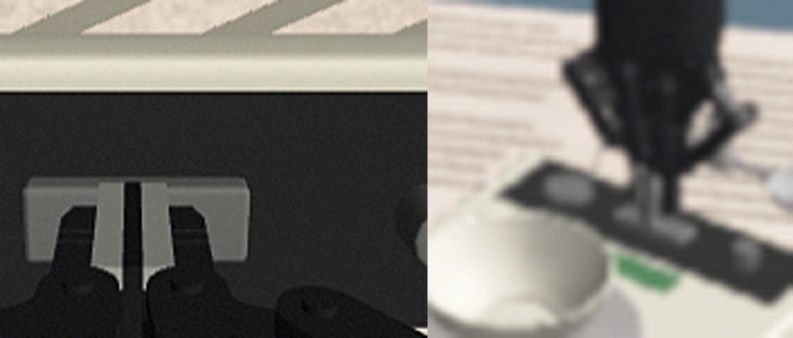

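The force is about 3.5 N and the bar's side wall has mostly gone. I'll go 1.5 mm deeper to be sure, then release.

Emit:
{"fn": "servo_tool", "kwargs": {
  "moves": [
    {"offset": [0, 0, 0.001], "turn": 0, "grip": 0},
    {"offset": [0, 0, 0.0015], "turn": 0, "grip": 0},
    {"offset": [0, 0, 0.0015], "turn": 0, "grip": 0},
    {"offset": [0, 0, 0.0015], "turn": 0, "grip": 0},
    {"offset": [0, 0, 0.0015], "turn": 0, "grip": 0},
    {"offset": [0, 0, 0.0015], "turn": 0, "grip": 0},
    {"offset": [0, 0, 0.0015], "turn": 0, "grip": 0},
    {"offset": [0, 0, 0.0015], "turn": 0, "grip": 0}
  ]
}}

```text
clock: 12.45
tool_pos: [0.5596, 0.0789, 0.0141]
tcp_rot: [0.0, 0.806, 0.592, 0.0]
contact_force: [-1.7, -1.5, 4.3]
opening: -0.0002
```

Emit:
{"fn": "servo_tool", "kwargs": {
  "moves": [
    {"offset": [0, 0, -0.003], "turn": 0, "grip": 0},
    {"offset": [0, 0, -0.008], "turn": 0, "grip": 0},
    {"offset": [0, 0, -0.016], "turn": 0, "grip": 0},
    {"offset": [0, 0, -0.03], "turn": 0, "grip": 0},
    {"offset": [0, 0, -0.05], "turn": 0, "grip": 0},
    {"offset": [0, 0, -0.075], "turn": 0, "grip": 0},
    {"offset": [0, 0, -0.1], "turn": 0, "grip": 0},
    {"offset": [0, 0, -0.12], "turn": 0, "grip": 0}
  ]
}}

```text
clock: 13.25
tool_pos: [0.5603, 0.0791, 0.1368]
tcp_rot: [0.0, 0.806, 0.592, 0.001]
contact_force: [0.0, 0.6, -0.4]
opening: -0.0005
```

Emit:
{"fn": "servo_tool", "kwargs": {
  "moves": [
    {"offset": [0, -0.005, -0.01], "turn": 0, "grip": 0},
    {"offset": [0, -0.015, -0.02], "turn": 0, "grip": 0},
    {"offset": [0, -0.03, -0.03], "turn": 0, "grip": 0},
    {"offset": [0, -0.045, -0.03], "turn": 0, "grip": 0},
    {"offset": [0, -0.055, -0.03], "turn": 0, "grip": 0},
    {"offset": [0, -0.06, -0.03], "turn": 0, "grip": 0},
    {"offset": [0, -0.06, -0.03], "turn": 0, "grip": 0},
    {"offset": [0, -0.06, -0.03], "turn": 0, "grip": 0}
  ]
}}

```text
clock: 14.05
tool_pos: [0.5024, 0.0967, 0.1639]
tcp_rot: [0.0, 0.806, 0.592, -0.0]
contact_force: [-0.1, -0.2, -0.3]
opening: 0.0003
```

```bash
python3 - <<'E'
from workcell import *;import cv2
print(observe()["contact_force"])
w=capture("wrist");s=capture("scene")
cv2.imwrite("pics/e1.png",w["pixels"][:,:,::-1])
cv2.imwrite("pics/e2.png",cv2.resize(s["pixels"][130:260,130:420,::-1],None,fx=2.7,fy=2.7,interpolation=cv2.INTER_CUBIC))
E
```

```text
[-0.06546854 -0.17554734 -0.27992141]
```

View pics/e1.png

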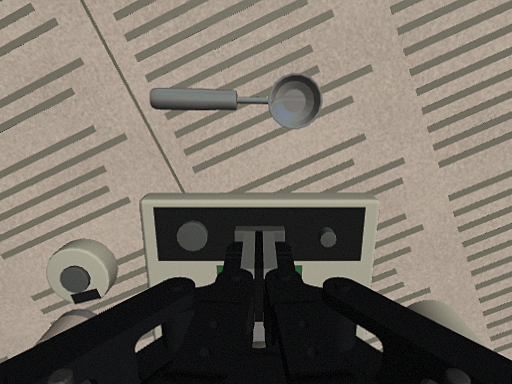

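View pics/e2.png

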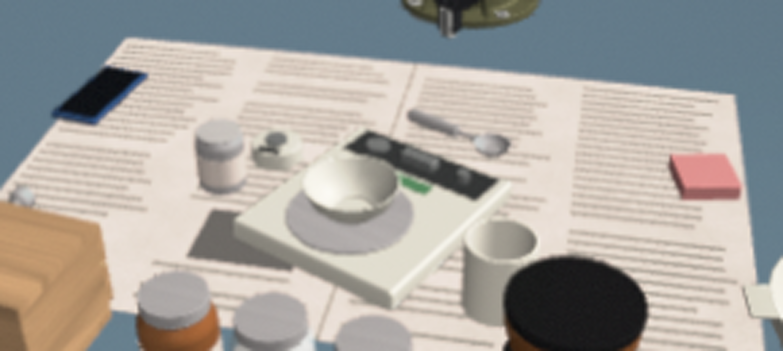

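Everything is in place and the round key looks flat. The fingers hide the bar, at about (258,232) in the wrist view, so I'll step aside and check that it sprang back.

Emit:
{"fn": "servo_tool", "kwargs": {
  "moves": [
    {"offset": [-0.02, 0, 0], "turn": 0, "grip": 0},
    {"offset": [-0.04, 0, 0], "turn": 0, "grip": 0},
    {"offset": [-0.06, -0.01, 0], "turn": 0, "grip": 0},
    {"offset": [-0.075, -0.02, 0], "turn": 0, "grip": 0},
    {"offset": [-0.08, -0.03, 0], "turn": 0, "grip": 0},
    {"offset": [-0.08, -0.03, 0], "turn": 0, "grip": 0},
    {"offset": [-0.08, -0.03, 0], "turn": 0, "grip": 0},
    {"offset": [-0.08, -0.03, 0], "turn": 0, "grip": 0}
  ]
}}

```text
clock: 14.95
tool_pos: [0.4506, 0.0298, 0.1642]
tcp_rot: [0.0, 0.805, 0.593, 0.0]
contact_force: [-1.1, -0.1, 0.5]
opening: 0.0001
```

```bash
python3 - <<'E'
from workcell import *;import cv2
print(observe()["contact_force"],observe()["qd"].round(3))
w=capture("wrist")
cv2.imwrite("pics/e3.png",cv2.resize(w["pixels"][180:330,180:480,::-1],None,fx=2.6,fy=2.6,interpolation=cv2.INTER_CUBIC))
E
```

```text
[-1.09479581 -0.13228099  0.54099909] [ 0.002  0.003 -0.     0.002 -0.    -0.002]
```

View pics/e3.png

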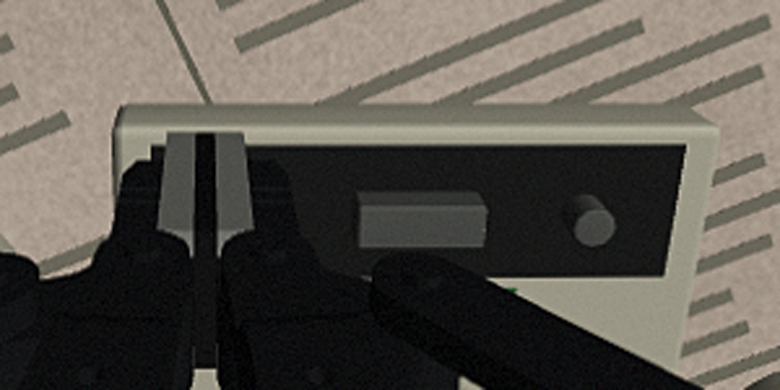

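The bar at (422,218) and the small key at (592,222) both show full side walls, so both are up. The hand is well clear.

```bash
python3 -c "
from workcell import *
print(close_job())"
```

```text
the job is handed in; nothing more can be done
None
```

I pressed the large round key in until it stayed, then pressed the bar key and let it spring back, and handed the job in at about 15 s. No verdict was reported.

- **Round key:** The press reached about 6 N. After I lifted off, its visible side wall had shrunk to about half, so it stayed in at roughly the full 6 mm.
- **Bar key:** The press reached about 4.3 N with the face sunk about 8 mm, which is close to full travel. The last wrist view shows it back up.
- **Everything else:** The small key is up in the last wrist view. In the last scene view the bowl, timer, mug, tin, spoon, phone and notes look unmoved; I judged this by eye and did not measure it. The hand was clear, with no contact force beyond sensor noise.

**One disagreement:** The fingers touched the round key at a reported tool height of about 0.022 m, not the expected 0.048 m. The wrist and scene views also showed the tips 20 mm or more behind the reported TCP. I never found out why; I found the contact by small, force-watched steps.

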